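# Jack the loose base out of a loaf mould with a ratchet handle

### The job

Swing the ratchet handle of the mould ejector back and forth so that its plunger pushes the loose base up out of the frame, and keep pumping until you feel the plunger come up firmly against its top stop, without forcing it. Then let go of the handle, take the base from above and set it down (do not drop it) flat on the draining rack, centred across both rails. Leave the bowl, the soap bottle and the cup alone.

Things in the scene. Friction and masses are not known exactly. Their poses are not given: they have to be found in the camera images.
- ejector: Grey sheet-metal bench stand, fixed, on a 200 x 260 mm foot. Origin on the table under the centre of the mould frame; x is the long way of the frame, z up. On top is an open aluminium frame, outside 154 (x) x 66 (y) mm, walls 4 mm, rim 155 mm above the table; an inner ledge at 115 mm carries the base, 3 mm gap all round. To its right (-y) is the ratchet head: a pinned wheel under a steel handle.
- frame_top (a point): Centre of the frame's opening at the height of its rim, axes as the ejector. A hidden stop in the stand, with a stiff rubber pad, limits the plunger; its height is set differently each time: against it the base's underside stands 18 to 32 mm above this rim.
- handle_axis (a point): Point on the handle's upright pivot axis, 147 mm above the table. The ratchet wheel's pins are 0.45 rad apart, so a short swing may catch nothing: swing the handle through nearly its whole range. About 4 to 6 full strokes are needed.
- handle_grip (a point): Centre of the handle's upright round black grip post (22 mm diameter, from 115 to 172 mm above the table), 150 mm from the pivot axis, at the end of a flat steel arm whose top is 115 mm above the table. The post does not spin on the arm, but turns easily between finger pads.
- handle (a joint): Angle of the handle about its upright axis, rad, 0 to 1.20 (end stops). It grows clockwise seen from above: the working stroke, which raises the plunger (5 to 9 N at the grip post). The other way the pawl clicks freely over the pins (1 to 2 N). When the plunger meets its top stop the working force climbs steadily: stop at about 16 N; over 40 N is forcing it.
- plunger: Steel plunger in the stand, on its centre line, with a flat head 100 x 30 mm. Origin on its axis, 107 mm below the head's top, which starts 107 mm above the table (8 mm under the base). It rises as the handle is pumped and stays where it is left; a push down on it of over 40 N would drive it back.
- base_center (a point): Centre of the loose base of the mould: a plain aluminium slab 140 (its x) x 52 (its y) x 16 (z) mm, 0.2 to 0.42 kg. It starts flat inside the frame, too deep for fingers.
- base: The same slab; origin at the centre of its underside.
- rack_top (a point): Draining rack, fixed, white plastic: foot 130 x 150 mm and 6 mm high, with two rails 120 mm long (along the rack's x), 12 mm wide, 90 mm apart (centres at y = -45 and +45 mm). This point is midway between the rails at the height of their tops, 30 mm above the table. The base is to lie with its long way along the rack's y, across both rails.
- rack: The same rack; origin under its centre on the table, z up, rails along x.
- bowl: Bystander: steel bowl, rim 124 mm across, 55 mm high; origin at the centre of its underside.
- soap: Bystander: white soap bottle with a pump top, 64 mm across, 185 mm high; origin at the centre of its underside.
- cup: Bystander: steel cup, 76 mm across, 85 mm high; origin at the centre of its underside.
Not all that is in view belongs to the job. Leave any yellow look-alike of the rack alone. There is more than one size of the base; the job needs the smaller.

How it is judged (in metres and radians):
On the way, in this order (a step that is already met when the one before it is completed fails the run):
1. the plunger has been pumped up firmly against its hidden top stop, with the base on it (contact force between plunger and ejector above 25 N and z of base in the frame of plunger between 0.1 and 0.115 m), for 0.1 s.
2. the base has been lifted off the plunger (z of base in the frame of plunger above 0.125 m and contact force between the fingers and base above 1 N), for 0.1 s.
3. the base has been brought down onto the rack while still held (within 10 mm of the rails) (z of base in the frame of rack_top below 0.01 m and horizontal distance between base_center and rack_top below 0.04 m and contact force between the fingers and base above 0.5 N), for 0.05 s.
At the end, for the whole second after the job is handed in: The base lies still and flat (within 0.08 rad) on both rails of the rack, its centre within 22 mm of the rack's centre, its long way square across the rails within 0.26 rad, and nothing touches it but the rack (z of base in the frame of rack_top between -0.004 and 0.005 m and horizontal distance between base_center and rack_top below 0.022 m and angle between the x axis of base and the y axis of rack, either way round below 0.26 rad and angle between base's own z axis and vertical below 0.08 rad and linear speed of base below 0.02 m/s and contact force between base and rack above 0.5 N).
It fails at once if the plunger forced against its top stop (over 220 N on the stop, about 40 N at the grip) (contact force between plunger and ejector above 220 N).
It fails at once if the bowl moved more than 30 mm (distance of bowl from where it was at the start of the episode above 0.03 m).
It fails at once if the soap bottle moved more than 30 mm (distance of soap from where it was at the start of the episode above 0.03 m).
It fails at once if the cup moved more than 30 mm (distance of cup from where it was at the start of the episode above 0.03 m).
It also fails if it takes over 72 s, if anything falls off the work surface, if the arm or the gripper's body presses on something with over 40 N, if the wrist force passes 120 N, or if a joint passes its speed limit or range.

### The arm

A 6-joint arm with a two-finger parallel gripper is mounted at the origin on the work surface. World frame = base frame: x ahead of the robot, y to its left, z up, the work surface at z = 0. Lengths are in mm, angles in rad, forces in N, time in s.
With the tool pointing down it reaches from about 275 to 725 mm from the base axis. Payload 5.6 kg.
Tool frame: the origin (TCP) lies midway between the tips of the shut fingers; the grasp point (between the pads) lies 19 mm behind it; x points along the fingers, y is the direction in which the jaws open and shut, and the axes are right-handed (so a half turn about x gives the same grasp; the last joint's range is limited). The gripper opens to 85 mm and grips with 20 to 120 N. Pads are 22 mm wide; open, the fingers measure 114 mm over their backs; the gripper's body (76 mm by 85 mm) begins 54 mm behind the grasp point. The pads swing forward as they close: fully open they stand 13 mm farther back than shut.
Start: joints at [-0.972, 0.255, 0.108, 0, -1.424, -0.285], TCP at [169.791, -523.129, 231.283] pointing down, gripper open.
Joint ranges: [-2.95, 2.95], [-1.21, 1.97], [-1.09, 1.5], [-2.87, 1.71], [-2.94, -0.07], [-3.05, 3.05]. Speed limits (rad/s): [2.57, 2.57, 3.14, 3.14, 3.14, 3.14].

### API

Orientations are given as a unit quaternion [w, x, y, z].
In Python, from bench import bot, set_gripper, status, vision, job gives the robot as it stands. The module is installed in compiled form; this text tells all that it offers. Calls block until the motion is done:
- bot.goto(position, orientation): joint-space move of the TCP to a pose.
- bot.move_l(position, v=150, rotation=None, stop_force=None): straight line of the TCP; rotation=None keeps the orientation; v is the mean speed in mm/s. With stop_force (N) it stops when the force on the tool has changed by that much, and returns True; else False.
- bot.set_joints(angles): joint-space move.
- set_gripper(opening, effort=None): finger opening in mm; effort is the grip in N (None keeps the last); returns when the fingers have stopped.
- bot.sleep(seconds).
- bot.inverse_kinematics(position, orientation): joint angles nearest the present ones, or None.
- status.get_state(): the state.
- vision.read_camera(name): name is "scene" or "top" or "wrist"; returns a dict with "pixels" (400x640x3 uint8, red, green, blue), "depth" (400x640 float32, mm along the optical axis (not along the pixel's ray), 0 where there is no reading), "camera_matrix" (3x3 intrinsics, pixels), "origin" and "attitude" of the camera in the world; the wrist camera has in their place "T_tool_cam" (4x4, takes a point from camera to tool coordinates, whose origin is the TCP and whose axes are the tool frame's). Camera axes: x right, y up, looking along -z (the intrinsics and any distortion apply to the point x, -y, -z); pixel columns grow to the right and rows downward; lengths in mm; the calibration is good to about 2 mm. A picture is of the moment at which its call begins: read the wrist's pose just before it.
A pose or a line that the arm cannot do raises bot.PlanningError and nothing moves.
- job.job_done(): hands the job in, once; it reports no verdict.
The state is a dict: "t": time; "joints": joint angles; "dq": joint speeds; "joint_efforts": joint torques, N m; "tcp_pos": TCP position; "tool_rot": TCP orientation; "wrist_force": force on the tool from outside, world axes, zero at the start; "torque": the same for the moment, N m; "grip_width": finger opening in mm.
Only numpy, scipy, OpenCV 4.12 (cv2) and the standard library are available. Lean on these libraries where they do the work, as an engineer would, in place of code of your own. Each camera call takes 0.05 s, during which the arm holds its last target.

## Working session

There is one attempt and no reset: what is moved stays moved. The work goes in short steps, each a Python script; the robot and the scene stay as the last script left them, time stands still between calls to the robot, and variables do not carry over. Pictures are saved under pics/ and viewed, and the job is handed in when it is done.

```bash
mkdir -p pics; ls
cat > h.py <<'E'
import numpy as np, cv2
from bench import bot,set_gripper,status,vision,job
def cap(n,f):
    d=vision.read_camera(n); cv2.imwrite('pics/'+f+'.png',d['pixels'][:,:,::-1]); np.savez('pics/'+f+'.npz',**{k:v for k,v in d.items()}); return d
E
python3 - <<'E'
from h import *
print(status.get_state())
for n in ['scene','top']:
    d=cap(n,n+'0'); print(d['camera_matrix'],d['origin'],d['attitude'],[k for k in d])
E
```

```text
pics
{'t': 0.0, 'joints': array([-9.72390315e-01,  2.55750666e-01,  1.07007430e-01, -5.00522421e-04,
       -1.42391042e+00, -2.84574575e-01]), 'dq': array([ 0.00103823,  0.00032933, -0.00270785, -0.0006568 ,  0.00107768,
        0.00080739]), 'joint_efforts': array([-1.77989506e-05, -3.86623657e+01,  2.37935972e+01,  5.36485747e+00,
       -6.05677196e-03,  4.48250478e-05]), 'tcp_pos': array([ 169.68296798, -522.64326044,  230.3910804 ]), 'tool_rot': array([ 0.69830066, -0.10980711,  0.69854533,  0.11114409]), 'wrist_force': array([-0.2243388 ,  0.55811612,  0.45781574]), 'torque': array([0.05983438, 0.01112621, 0.00357013]), 'grip_width': 85.04247764253704}
[[406.05289241   0.         321.64363259]
 [  0.         406.05289241 200.494339  ]
 [  0.           0.           1.        ]] [972.80467871 631.72601876 927.76844172] [0.23982707 0.09957685 0.35929948 0.89636561] ['pixels', 'depth', 'camera_matrix', 'origin', 'attitude']
[[452.37491592   0.         317.5982152 ]
 [  0.         452.37491592 194.56232586]
 [  0.           0.           1.        ]] [ 403.06322085  -56.91140948 1215.16564322] [-0.69953681 -0.07223034  0.05379232  0.70889873] ['pixels', 'depth', 'camera_matrix', 'origin', 'attitude']
```

View pics/scene0.png

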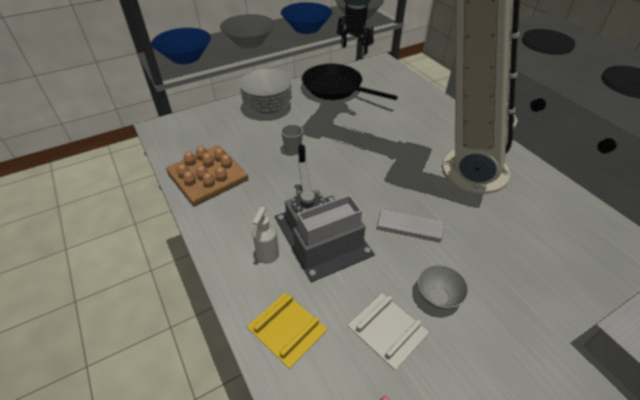

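View pics/top0.png

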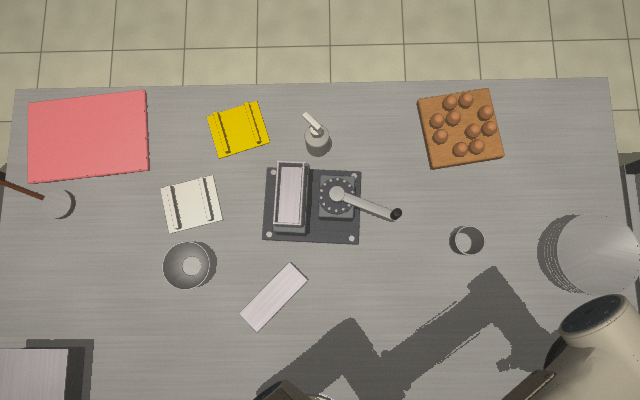

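Run:
```python
import cv2
a=cv2.imread('pics/top0.png')
cv2.imwrite('pics/c1.png',cv2.resize(a[145:255,255:415],None,fx=5,fy=5,interpolation=cv2.INTER_CUBIC))
cv2.imwrite('pics/c2.png',cv2.resize(a[160:300,140:240],None,fx=4,fy=4,interpolation=cv2.INTER_CUBIC))
```

```text
(no output)
```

View pics/c1.png

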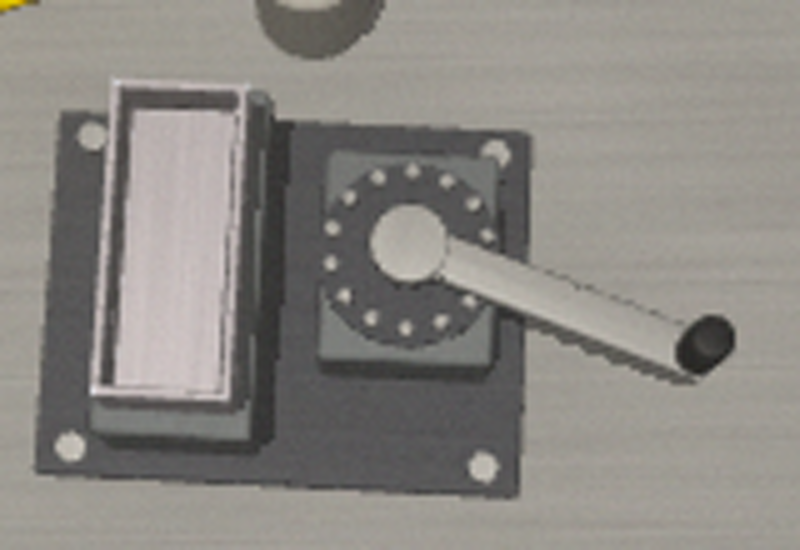

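View pics/c2.png

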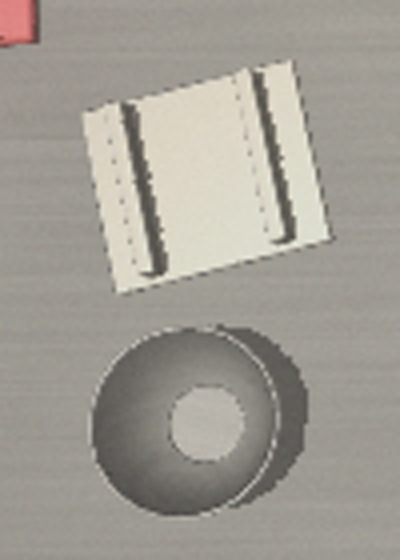

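```bash
cat >> h.py <<'E'
from scipy.spatial.transform import Rotation as R
def q2R(q): return R.from_quat([q[1],q[2],q[3],q[0]]).as_matrix()
def pix(d,u,v,z):
    K=d['camera_matrix']; ray=np.array([(u-K[0,2])/K[0,0],-(v-K[1,2])/K[1,1],-1.]); 
    w=q2R(d['attitude'])@ray; o=d['origin']; return o+w*(z-o[2])/w[2]
def dpix(d,u,v):
    K=d['camera_matrix']; ray=np.array([(u-K[0,2])/K[0,0],-(v-K[1,2])/K[1,1],-1.])
    return d['origin']+q2R(d['attitude'])@ray*d['depth'][int(round(v)),int(round(u))]
E
python3 - <<'E'
import sys
from h import *
np.set_printoptions(precision=1,suppress=True)
d=dict(np.load('pics/top0.npz'))
def c1(L,z): return np.array([pix(d,255+u/5-.4,145+v/5-.4,z) for u,v in L])
def c2(L,z): return np.array([pix(d,140+u/4-.4,160+v/4-.4,z) for u,v in L])
f=c1([(115,80),(250,88),(231,401),(93,393)],155);print('frame',f,f.mean(0))
e=(f[0]+f[1]-f[2]-f[3]);print('yaw',np.arctan2(e[1],e[0]), np.linalg.norm(f[0]-f[1]),np.linalg.norm(f[1]-f[2]))
g=c1([(62,110),(532,132),(520,497),(35,472)],6);print('foot',g,g.mean(0)); e=g[0]+g[1]-g[2]-g[3];print(np.arctan2(e[1],e[0]))
print('hub',c1([(409,242)],147), 'post top',c1([(715,336)],172))
r=c2([(82,113),(293,60),(331,238),(118,293)],6);print('rack',r,r.mean(0));e=r[0]+r[1]-r[2]-r[3];print(np.arctan2(e[1],e[0]),np.linalg.norm(r[0]-r[1]),np.linalg.norm(r[1]-r[2]))
r=c2([(107,108),(124,104),(157,272),(138,272),(236,76),(254,70),(290,238),(270,240)],30);print('rails',r,r.mean(0))
print('depth', dpix(d,255+165/5,145+250/5),dpix(d,255+409/5,145+242/5),dpix(d,255+712/5,145+336/5),dpix(d,255+580/5,145+285/5))
print('bowl',c2([(185,420)],55),'soap',pix(d,317,138,100),'cup',pix(d,467,240,85))
print('slab2',pix(d,273,297,0))
E
```

```text
frame [[679.6  65.7 155. ]
 [674.4   0.3 155. ]
 [522.8  10.2 155. ]
 [527.5  75.4 155. ]] [601.1  37.9 155. ]
yaw -0.06415388655972254 65.61080478084266 151.99848440459817
foot [[ 701.9  112.2    6. ]
 [ 685.1 -145.9    6. ]
 [ 486.2 -134.     6. ]
 [ 502.9  124.9    6. ]] [594.  -10.7   6. ]
-0.06178367537990015
hub [[599.1 -75.2 147. ]] post top [[ 548.  -215.6  172. ]]
rack [[647.  406.7   6. ]
 [681.9 261.8   6. ]
 [558.  232.1   6. ]
 [522.7 375.8   6. ]] [602.4 319.1   6. ]
0.2393513015328422 149.07811374887774 127.36784313479752
rails [[645.3 380.7  30. ]
 [647.9 369.2  30. ]
 [533.9 341.8  30. ]
 [534.1 354.5  30. ]
 [666.  293.8  30. ]
 [669.9 281.7  30. ]
 [555.3 253.8  30. ]
 [554.2 267.1  30. ]] [600.8 317.8  30. ]
depth [598.5  42.5 133.1] [604.2 -76.7 113.2] [ 547.1 -215.1  171.8] [ 581.7 -160.5  111.7]
bowl [[436.  311.1  55. ]] soap [751.8 -28.9 100. ] cup [ 487.2 -396.6   85. ]
slab2 [350.6  94.    0. ]
```

```bash
cat >> h.py <<'E'
def quat(th):
    c,s=np.cos(th),np.sin(th)
    M=np.array([[0,c,s],[0,s,-c],[-1,0,0]])
    q=R.from_matrix(M).as_quat(); return np.array([q[3],q[0],q[1],q[2]])
def jaw(): 
    M=q2R(status.get_state()['tool_rot']); return np.arctan2(M[1,1],M[0,1])
HUB=np.array([603.7,-76.3]); 
def post(a,z,r=150): return np.array([HUB[0]+r*np.cos(a),HUB[1]+r*np.sin(a),z])
E
python3 - <<'E'
from h import *
np.set_printoptions(precision=3,suppress=True)
print('jaw',jaw())
a0=np.arctan2(-215.2+76.3,547.5-603.7);print(a0)
for off in (np.pi/2,-np.pi/2):
  for k in np.linspace(0,1.2,4):
    a=a0-k; print(off,k,post(a,130),bot.inverse_kinematics(post(a,130),quat(a+off)))
for th in (-.063+np.pi/2,-.063-np.pi/2): print('f',bot.inverse_kinematics([601,38,165],quat(th)))
for th in (.239,.239+np.pi): print('r',bot.inverse_kinematics([601,318,20],quat(th)),bot.inverse_kinematics([601,318,150],quat(th)))
E
```

```text
jaw 1.8845382959678205
-1.9552684781347078
1.5707963267948966 0.0 [ 547.44  -215.349  130.   ] [-0.109  0.378  0.021  0.    -1.214  2.866]
1.5707963267948966 0.39999999999999997 [ 497.732 -182.464  130.   ] [-0.056  0.27  -0.135  0.    -1.166  2.413]
1.5707963267948966 0.7999999999999999 [ 464.755 -132.818  130.   ] [ 0.047  0.182 -0.251  0.    -1.138  1.91 ]
1.5707963267948966 1.2 [453.714 -74.249 130.   ] [ 0.18   0.137 -0.307  0.    -1.127  1.377]
-1.5707963267948966 0.0 [ 547.44  -215.349  130.   ] [-0.109  0.378  0.021  0.    -1.214 -0.275]
-1.5707963267948966 0.39999999999999997 [ 497.732 -182.464  130.   ] [-0.056  0.27  -0.135  0.    -1.166 -0.729]
-1.5707963267948966 0.7999999999999999 [ 464.755 -132.818  130.   ] [ 0.047  0.182 -0.251  0.    -1.138 -1.231]
-1.5707963267948966 1.2 [453.714 -74.249 130.   ] [ 0.18   0.137 -0.307  0.    -1.127 -1.765]
f [ 0.322  0.384  0.122  0.    -1.309 -1.956]
f [ 0.322  0.384  0.122  0.    -1.309  1.185]
r [ 0.716  0.631  0.148  0.    -1.087  2.665] [ 0.716  0.545  0.34   0.    -1.366  2.665]
r [ 0.716  0.631  0.148  0.    -1.087 -0.477] [ 0.716  0.545  0.34   0.    -1.366 -0.477]
```

```bash
cat >> h.py <<'E'
A0=-1.955; OFF=-np.pi/2
E
python3 - <<'E'
from h import *
np.set_printoptions(precision=1,suppress=True)
bot.goto(post(A0,230),quat(A0+OFF))
s=status.get_state(); d=cap('wrist','w1')
print(s['t'],s['tcp_pos'],s['wrist_force'],d['T_tool_cam'],d['camera_matrix'])
np.savez('pics/w1s.npz',p=s['tcp_pos'],q=s['tool_rot'])
E
```

```text
1.875 [ 547.  -216.3  230.1] [-0.7 -0.8 -0.2] [[   0.     0.3   -1.  -142. ]
 [   1.    -0.     0.     0.3]
 [  -0.    -1.    -0.3  -75.3]
 [   0.     0.     0.     1. ]] [[355.1   0.  318.1]
 [  0.  355.1 205.3]
 [  0.    0.    1. ]]
```

View pics/w1.png

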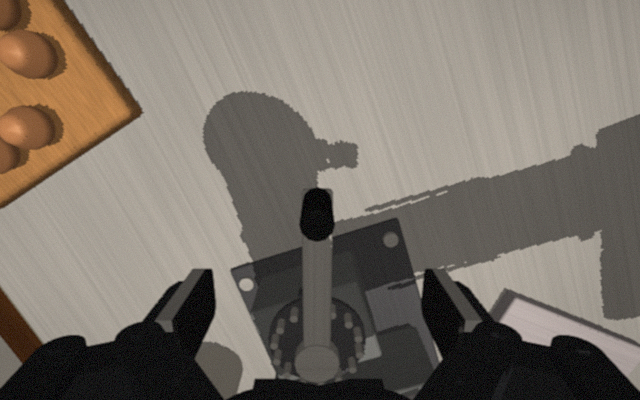

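Run:
```python
from h import *
np.set_printoptions(precision=2,suppress=True)
print(bot.move_l(post(A0,132),v=150,stop_force=8))
set_gripper(26,60)
s=status.get_state(); print(s['t'],s['tcp_pos'],s['wrist_force'],s['grip_width'])
# feel for the low end stop
for k in (-.05,-.1):
    r=bot.move_l(post(A0-k,132),v=60,rotation=quat(A0-k+OFF),stop_force=5)
    s=status.get_state(); p=s['tcp_pos'][:2]-HUB; a=np.arctan2(p[1],p[0])
    print(r,k,a,A0-a,np.hypot(*p),s['wrist_force'],s['grip_width'])
    if r: break
d=cap('wrist','w2')
```

```text
False
3.325 [ 547.49 -215.37  132.05] [-0.64  0.6   0.4 ] 26.13617279437972
False -0.05 -1.9047140249197136 -0.05028597508028643 149.98614653860167 [-0.21  0.04 -0.52] 26.096281126868746
False -0.1 -1.8558229431207338 -0.09917705687926626 149.98197791831393 [-0.3   0.08 -0.4 ] 26.125484264998683
```

View pics/w2.png

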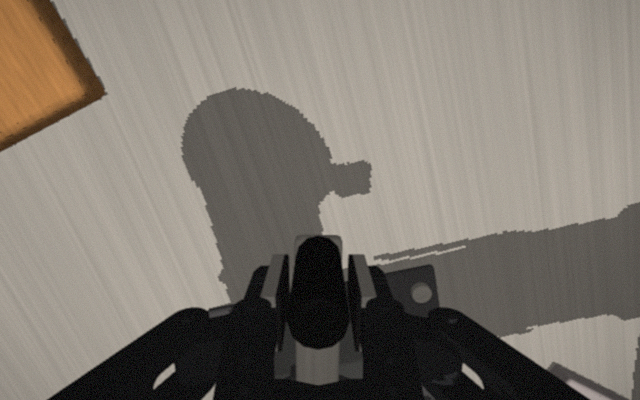

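```bash
cat >> h.py <<'E'
def ang():
    s=status.get_state(); p=s['tcp_pos'][:2]-HUB; a=np.arctan2(p[1],p[0]); f=s['wrist_force']
    t=np.array([np.sin(a),-np.cos(a)]) # clockwise direction
    # external force on tool along cw dir (resists => negative), radial
    return A0-a, -f[:2]@t, f[:2]@np.array([np.cos(a),np.sin(a)]), f[2], s['t']
E
python3 - <<'E'
from h import *
for k in np.arange(-.2,-1.21,-.1):
    r=bot.move_l(post(A0-k,132),v=70,rotation=quat(A0-k+OFF),stop_force=5)
    print(r,round(k,2),np.round(ang(),3))
    if r: break
E
```

```text
False -0.2 [-0.198  0.203  0.011  0.346  4.292]
False -0.3 [-0.297 -0.166  0.143  0.338  4.658]
True -0.4 [-0.306 -2.001  0.387  1.457  4.867]
```

```bash
cat >> h.py <<'E'
def swing(k1,n,v,flim,verbose=True):
    k0=ang()[0]; out=[]
    for k in np.linspace(k0,k1,n+1)[1:]:
        f=abs(ang()[1])
        r=bot.move_l(post(A0-k,132),v=v,rotation=quat(A0-k+OFF),stop_force=max(3,flim-f))
        out.append(np.round(ang(),2))
        if r: out.append('STOP'); break
    if verbose: print(*out,sep='\n')
    return r
E
python3 - <<'E'
from h import *
print('up'); r=swing(.93,6,120,14); 
print('back'); r=swing(-.29,5,180,8)
E
```

```text
up
[-0.11  5.08 -2.77 -1.23  5.28]
[-0.05  2.85  1.46  0.32  5.49]
STOP
back
[-0.1  -0.3   0.09 -0.3   5.74]
[-0.15  0.15  0.75 -0.87  5.99]
[-0.19  0.14  0.42 -0.41  6.24]
[-0.24 -0.12  0.84 -0.25  6.49]
[-0.29 -0.92  0.19  0.24  6.74]
```

Run:
```python
from h import *
print('up'); r=swing(.9,6,120,24); 
cap('wrist','w3');cap('scene','s3')
if not r:
    print('back'); r=swing(-.29,5,200,12)
```

```text
up
[-0.09  0.25 -0.12  0.13  7.14]
[ 0.1   4.87 -0.29 -3.02  7.54]
[ 0.3   5.85 -1.87 -4.09  7.94]
[ 0.49  5.66 -1.36 -3.12  8.34]
[ 0.69  6.04 -2.14 -3.3   8.74]
[ 0.89  6.19 -2.65 -2.59  9.14]
back
[ 0.81  0.49  0.51 -0.06  9.45]
STOP
```

View pics/s3.png

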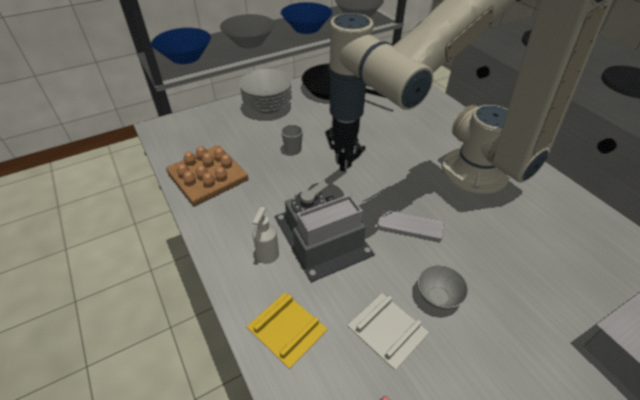

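Run:
```python
from h import *
r=swing(-.29,4,200,30); 
for i in range(2):
    print('up'); r=swing(.9,6,130,20)
    if r: break
    cap('scene','s4_%d'%i)
    print('back'); r=swing(-.29,4,200,30,False); print(np.round(ang(),2))
    if r: break
```

```text
[ 0.54 -0.49 -0.77 -0.98  9.89]
[ 0.26 -0.37  0.04  0.09 10.32]
[-1.000e-02 -4.600e-01  1.100e-01 -1.200e-01  1.074e+01]
[-0.28  0.39  0.35  0.36 11.17]
up
[-0.09  0.6  -1.57  0.33 11.55]
[ 0.1   4.99 -1.02 -1.06 11.92]
[ 0.3   5.48 -2.77 -0.6  12.3 ]
[ 0.49  4.96 -3.52 -0.77 12.68]
[ 0.69  5.91 -3.54  0.31 13.05]
[ 0.89  6.83 -3.8   0.76 13.42]
back
[-0.28  0.12 -0.08  0.53 15.27]
up
[-0.09  1.68 -0.8   0.67 15.65]
[ 0.1   5.3  -1.97 -0.62 16.02]
[ 0.3   5.5  -1.58  0.26 16.4 ]
[ 0.49  4.78 -2.5  -0.16 16.77]
[ 0.69  5.95 -3.96 -0.66 17.15]
[ 0.89  5.57 -3.58  1.15 17.52]
back
[-0.28 -1.23 -0.41 -0.1  19.37]
```

```bash
python3 - <<'E'
from h import *
d=cap('top','t5'); d=cap('scene','s5')
print('up'); r=swing(.9,6,80,16)
print(r,np.round(ang(),2))
E
python3 -c "
import cv2
a=cv2.imread('pics/t5.png');cv2.imwrite('pics/t5c.png',cv2.resize(a[130:270,230:430],None,fx=4,fy=4))"
```

```text
up
[-0.09  0.64 -0.21  0.64 20.  ]
[ 0.1   7.19 -1.18 -1.6  20.52]
[ 0.29  7.94 -1.42 -3.44 21.03]
[ 0.46 11.81  0.52 -6.41 21.42]
STOP
True [ 0.46 11.81  0.52 -6.41 21.42]
```

View pics/t5c.png

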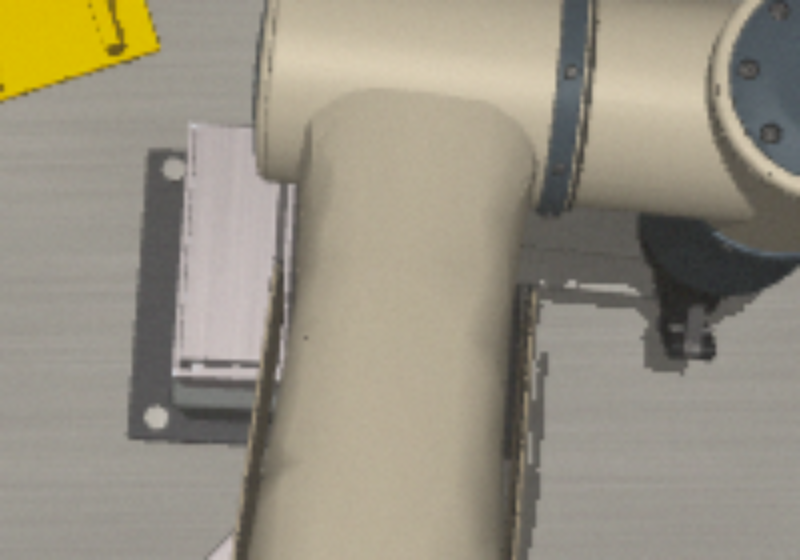

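Run:
```python
from h import *
np.set_printoptions(precision=1,suppress=True)
for f in ('t5',):
    d=dict(np.load('pics/'+f+'.npz'))
    print(f,[dpix(d,230+u/4,130+v/4) for u,v in ((220,200),(215,250),(205,320))])
d=cap('top','t6'); print([dpix(d,230+u/4,130+v/4) for u,v in ((220,200),(215,250),(205,320))]); print(np.round(ang(),2))
```

```text
t5 [array([624.9,  44.8, 184.8]), array([595.5,  47.7, 183.5]), array([554.5,  53.4, 183.5])]
[array([622.7,  43.8, 194.7]), array([532.5,  13.5, 521.4]), array([502.2,  15.3, 539.6])]
[ 0.5 10.2  0.4 -5.1 21.5]
```

Run:
```python
from h import *
for i in range(12):
    k0,f=ang()[:2]
    if f>15.5: break
    k=k0+.012
    r=bot.move_l(post(A0-k,132),v=20,rotation=quat(A0-k+OFF),stop_force=8)
    print(r,np.round(ang(),3))
bot.sleep(.3); print(np.round(ang(),3))
```

```text
False [ 0.454  9.251 -1.733 -4.847 21.717]
False [ 0.449  9.431 -2.296 -4.32  21.967]
False [ 0.444  7.803 -1.397 -4.062 22.217]
False [ 0.441  6.988 -0.927 -3.598 22.467]
False [ 0.439  6.509 -2.323 -3.483 22.717]
False [ 0.438  5.867 -1.099 -2.999 22.967]
False [ 0.437  5.8   -2.481 -1.899 23.217]
False [ 0.436  6.404 -2.005 -2.372 23.467]
False [ 0.435  5.376 -2.566 -2.15  23.717]
False [ 0.435  5.27  -2.761 -2.353 23.967]
False [ 0.435  5.997 -2.325 -1.646 24.217]
False [ 0.435  6.003 -1.763 -1.492 24.467]
[ 0.435  4.779 -2.287 -2.26  24.767]
```

Run:
```python
from h import *
for k in np.arange(.46,.92,.02):
    r=bot.move_l(post(A0-k,132),v=25,rotation=quat(A0-k+OFF),stop_force=9)
    a=ang(); print(r,round(k,3),np.round(a,3))
    if a[1]>15: break
bot.sleep(.25); print(np.round(ang(),3))
```

```text
False 0.46 [ 0.445  8.509 -1.708 -3.117 25.017]
False 0.48 [ 0.461 11.297 -1.694 -6.023 25.283]
False 0.5 [ 0.475 13.73  -2.547 -7.371 25.55 ]
False 0.52 [ 0.492 17.285 -1.575 -8.901 25.817]
[ 0.492 16.563 -2.069 -9.623 26.067]
```

Run:
```python
from h import *
np.set_printoptions(precision=2,suppress=True)
k=.40
bot.move_l(post(A0-k,132),v=60,rotation=quat(A0-k+OFF)); print(np.round(ang(),3))
set_gripper(85)
bot.move_l(post(A0-k,240),v=200)
d=cap('top','t7')
th=1.508
bot.goto([601,38,300],quat(th)); bot.sleep(.2)
s=status.get_state(); d=cap('wrist','w7'); np.savez('pics/w7s.npz',p=s['tcp_pos'],q=s['tool_rot'])
print(s['t'],s['tcp_pos'],s['wrist_force'])
```

```text
[ 0.4   2.73  1.3  -1.33 26.52]
29.1917 [600.8   37.1  299.98] [ 0.31 -0.23  0.29]
```

View pics/w7.png

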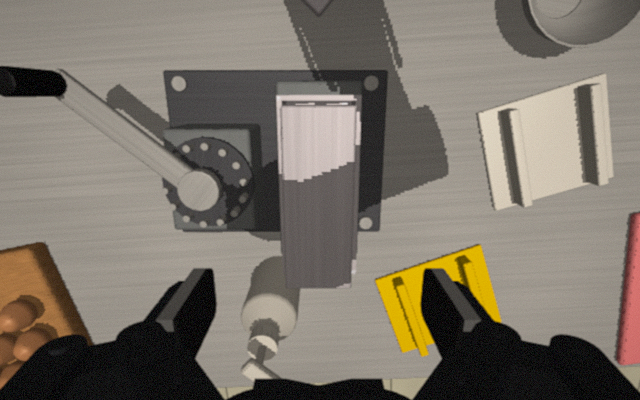

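View pics/t7.png

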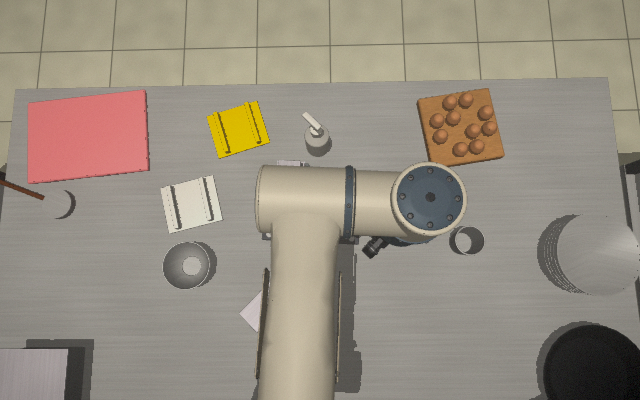

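```bash
python3 -c "
import cv2
a=cv2.imread('pics/w7.png');cv2.imwrite('pics/w7c.png',cv2.resize(a[80:300,260:380],None,fx=2.7,fy=2.7,interpolation=cv2.INTER_CUBIC));cv2.imwrite('pics/w7r.png',cv2.resize(a[60:220,460:640],None,fx=3.5,fy=3.5,interpolation=cv2.INTER_CUBIC))"
cat >> h.py <<'E'
def wray(d,st,u,v):
    K=d['camera_matrix']; T=d['T_tool_cam']; ray=np.array([(u-K[0,2])/K[0,0],-(v-K[1,2])/K[1,1],-1.])
    M=q2R(st['q']); return st['p']+M@T[:3,3], M@T[:3,:3]@ray
def wpix(d,st,u,v,z):
    o,w=wray(d,st,u,v); return o+w*(z-o[2])/w[2]
def wdep(d,st,u,v):
    o,w=wray(d,st,u,v); return o+w*d['depth'][int(round(v)),int(round(u))]
E
python3 - <<'E'
from h import *
np.set_printoptions(precision=1,suppress=True)
d=dict(np.load('pics/w7.npz'));st=np.load('pics/w7s.npz')
print([wdep(d,st,u,v) for u,v in ((318,130),(318,200),(318,270),(290,200),(345,200))])
E
```

```text
[array([548. ,  40.9, 193.7]), array([597.8,  37.7, 194.5]), array([654.7,  34.1, 193.3]), array([596.6,  17.4, 194.2]), array([599.2,  57.4, 193.9])]
```

View pics/w7c.png

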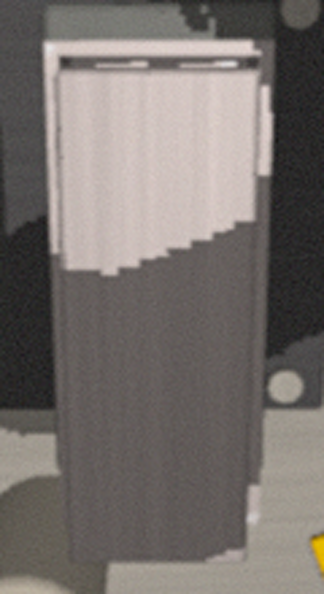

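View pics/w7r.png

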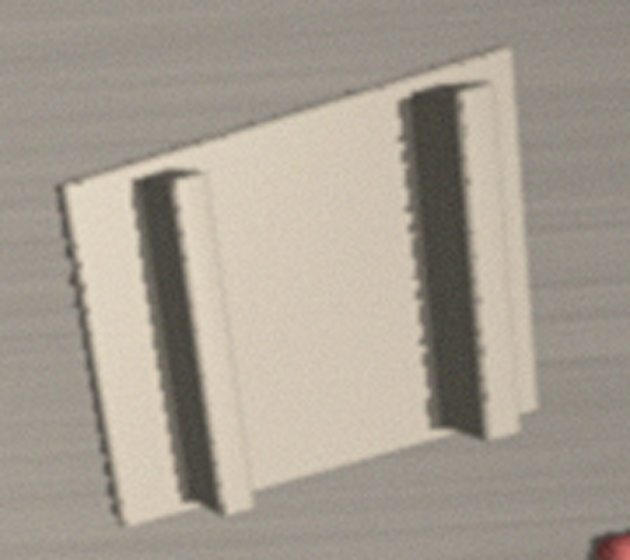

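Run:
```python
from h import *
np.set_printoptions(precision=2,suppress=True)
d=dict(np.load('pics/w7.npz'));st=np.load('pics/w7s.npz')
b=np.array([wpix(d,st,260+u/2.7-.3,80+v/2.7-.3,194) for u,v in ((58,70),(256,66),(245,558),(70,560))]);print(b,b.mean(0))
for i,j in ((0,1),(1,2),(3,2),(0,3)): e=b[j]-b[i];print(np.linalg.norm(e),np.arctan2(e[1],e[0]))
def c(L,z): return np.array([wpix(d,st,460+u/3.5-.4,60+v/3.5-.4,z) for u,v in L])
r=c([(66,186),(510,50),(537,408),(124,523)],6);print('rack',r,r.mean(0))
for i,j in ((0,1),(1,2),(3,2),(0,3)): e=r[j]-r[i];print(np.linalg.norm(e),np.arctan2(e[1],e[0]))
r=c([(175,175),(205,172),(253,510),(225,513),(460,85),(495,83),(520,432),(487,438)],30);print('rails',r,r.mean(0))
```

```text
[[530.31  17.21 194.  ]
 [532.47  66.48 194.  ]
 [670.23  58.73 194.  ]
 [667.66   7.76 194.  ]] [600.17  37.55 194.  ]
49.31061041441239 1.5269019569043678
137.98008976145778 -0.05613635871738923
51.03829907794479 1.520377370436857
137.67912624712105 -0.06870612909670676
rack [[557.22 231.51   6.  ]
 [522.79 374.44   6.  ]
 [645.43 405.3    6.  ]
 [679.66 261.31   6.  ]] [601.28 318.14   6.  ]
147.01903775661626 1.807155993160281
126.45654047636893 0.2465142469085493
148.00498547444639 1.8041904307403438
126.01145758363565 0.23873083517606603
rails [[554.23 255.71  30.  ]
 [553.9  265.2   30.  ]
 [669.21 293.55  30.  ]
 [669.7  283.97  30.  ]
 [532.38 342.33  30.  ]
 [532.47 353.18  30.  ]
 [646.9  381.07  30.  ]
 [648.31 370.22  30.  ]] [600.89 318.15  30.  ]
```

Run:
```python
from h import *
np.set_printoptions(precision=2,suppress=True)
th=1.508
bot.move_l([600.2,37.5,215],v=200,rotation=quat(th))
print(bot.move_l([600.2,37.5,164],v=80,stop_force=8))
set_gripper(40,60); s=status.get_state(); print(s['t'],s['tcp_pos'],s['grip_width'],s['wrist_force'])
bot.move_l([600.2,37.5,190],v=60); bot.sleep(.15)
s=status.get_state(); print(s['t'],s['tcp_pos'],s['grip_width'],s['wrist_force'],s['torque'])
bot.move_l([600.2,37.5,270],v=150)
cap('scene','s8');cap('wrist','w8'); print(status.get_state()['t'])
```

```text
False
31.0083 [600.55  37.39 164.73] 51.216469666019876 [-0.14 -0.81  3.48]
31.7417 [599.89  37.49 189.47] 50.6478229919451 [-0.2   0.55 -2.35] [ 0.06 -0.03 -0.03]
32.525
```

View pics/w8.png

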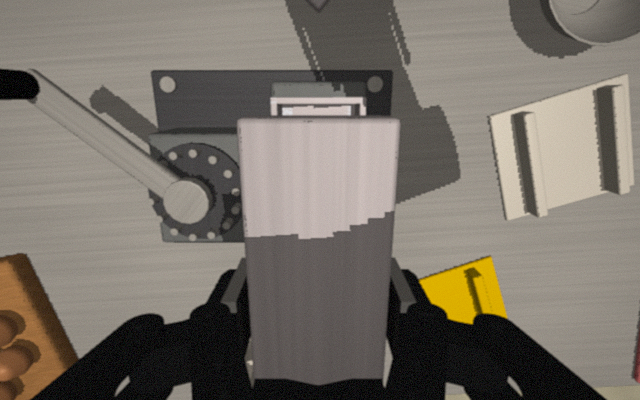

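View pics/s8.png

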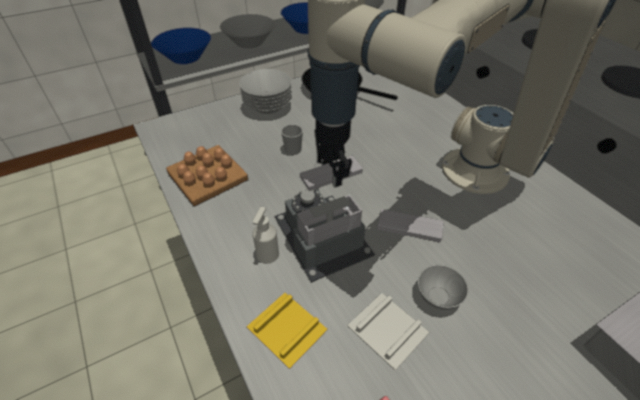

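Run:
```python
from h import *
np.set_printoptions(precision=2,suppress=True)
th=.24+np.pi; C=[601.2,318.3]
bot.goto(C+[150],quat(th)); bot.sleep(.2)
s=status.get_state(); d=cap('wrist','w9'); np.savez('pics/w9s.npz',p=s['tcp_pos'],q=s['tool_rot']); print(s['t'],s['tcp_pos'],s['joints'],s['grip_width'])
st=np.load('pics/w9s.npz'); print([wdep(d,st,u,v)-s['tcp_pos'] for u,v in ((280,150),(360,150),(318,150),(280,300),(360,300))])
```

```text
34.05 [601.64 317.59 150.61] [ 0.71  0.54  0.34  0.   -1.37 -0.48] 51.32602036794375
[array([ 25.57, -53.94,  28.45]), array([  0.82, -60.04,  28.94]), array([ 13.79, -56.84,  28.65]), array([14.37, -1.22, 29.76]), array([-14.05,  -7.28,  28.41])]
```

View pics/w9.png

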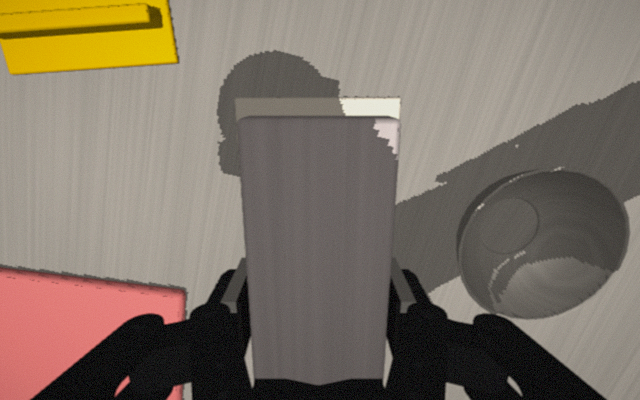

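Run:
```python
from h import *
np.set_printoptions(precision=2,suppress=True)
C=[601.2,318.3]
bot.move_l(C+[35],v=120); bot.sleep(.1)
r=bot.move_l(C+[14],v=20,stop_force=5); bot.sleep(.15)
s=status.get_state(); print(r,s['t'],s['tcp_pos'],s['wrist_force'],s['torque'])
```

```text
True 36.3083 [601.03 318.21  16.52] [-0.97 -0.64  6.27] [ 0.11  0.18 -0.1 ]
```

Run:
```python
from h import *
np.set_printoptions(precision=2,suppress=True)
C=[601.2,318.3]
set_gripper(60); set_gripper(85); s=status.get_state(); print(s['t'],s['wrist_force'])
bot.move_l(C+[150],v=120); bot.sleep(.2)
s=status.get_state(); d=cap('wrist','w10'); np.savez('pics/w10s.npz',p=s['tcp_pos'],q=s['tool_rot'])
st=np.load('pics/w10s.npz'); print([wdep(d,st,u,v) for u,v in ((290,150),(345,150),(290,250),(345,250))],s['t'])
cap('scene','s10')
```

```text
36.9417 [ 0.09 -0.06  0.2 ]
[array([628.6 , 284.64,  45.57]), array([591.66, 275.63,  45.6 ]), array([612.44, 358.03,  45.85]), array([572.29, 348.05,  46.39])] 38.4167
```

View pics/w10.png

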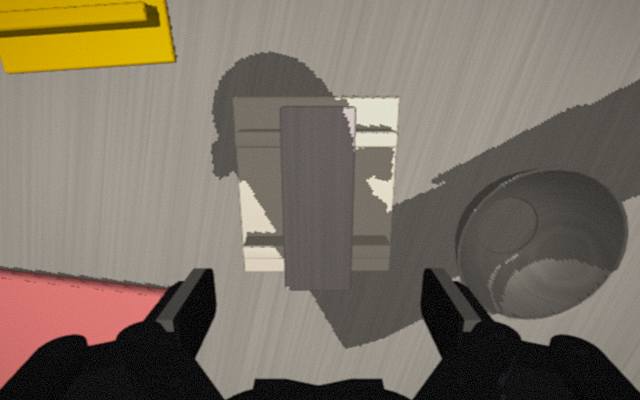

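View pics/s10.png

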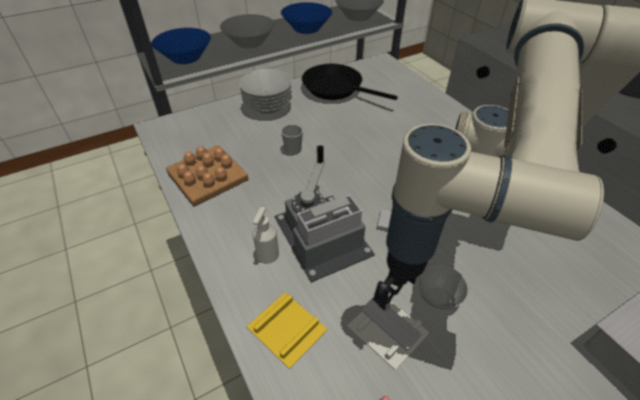

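Run:
```python
from h import *
np.set_printoptions(precision=1,suppress=True)
d=dict(np.load('pics/w10.npz'));st=np.load('pics/w10s.npz')
b=np.array([wpix(d,st,u,v,46) for u,v in ((280,107),(355,107),(350,290),(286,290))]);e=b[2]+b[3]-b[0]-b[1]
print(b.mean(0),np.arctan2(e[1],e[0])-np.pi/2)
b=np.array([wpix(d,st,u,v,6) for u,v in ((233,97),(399,97),(389,270),(246,271))]);e=b[2]+b[3]-b[0]-b[1]
print(b.mean(0),np.arctan2(e[1],e[0])-np.pi/2)
job.job_done()
print(status.get_state()['t'])
```

```text
[600.4 319.2  46. ] 0.24217149396235094
[601.2 318.2   6. ] 0.24693102012879398
the job is handed in; nothing more can be done
the job is handed in; nothing more can be done
```

The base is set down flat across both rails of the white rack, and the job is handed in at about 38 s of the 72 s allowed.

- **Pumping:** It took three full strokes and part of a fourth. On the fourth the force at the grip climbed steadily from about 7 N to 17 N, and I held it there for about 0.25 s. The base's underside then stood about 23 mm above the rim, inside the expected 18–32 mm.
- **False stops:** Two early swings stopped before the end because my force trip was set too tight. During the final approach I also backed the handle off slightly by mistake before pushing up to 17 N. None of this loaded the top stop hard.
- **Placing:** I let go of the handle, took the base from above and lowered it while still held until the tool felt the rack (about 6 N). Then I opened the fingers and backed away.
- **Last wrist picture:** The base's centre is about 1.3 mm from the rack's centre and it is square across the rails within about 0.005 rad. Its top is at 45.6–46.4 mm (46 mm expected), so it lies flat.
- **Bystanders:** The bowl, soap bottle and cup look untouched in the last pictures, though I did not measure their positions again.

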